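Set up the manicure lamp and arm rest

TASK

Get the manicure station ready for the next client. First squeeze the two snap buttons of the pink lamp's boom flush and draw the sleeve with the LED head out by one hole, until both buttons click out in that next hole; then fold the head's upright LED wing fully down until it is level, and last swing the arm rest a quarter turn about its pivot corner, all the way to its stop. Leave the tape roll, the glass and the jar where they stand.

Things in the scene. Friction and masses are not known exactly. Their poses are not given: they have to be found in the camera images.
- snap_middle (a point): fixed point half-way between the two steel snap buttons, on the axis of the lamp's level boom, 140 mm above the table. Axes: z up; y along the boom: +y to the fixed post (135 mm away, its 46 mm wide collar tops out at 163 mm), -y OUTWARDS to the LED head; x across the boom, away from the robot. The 12 mm domes stand 8 mm proud of the sleeve's sides, 48 mm over both
- boom (a joint): how far the sleeve with the LED head is drawn outwards (m): 0 at start, +0.04 at the next hole, +0.08 one too far, -0.04 one further in. The sleeve is a pink square tube, 32 mm wide and high, with 13 mm holes (black discs) every 40 mm in both upright sides; at the start it is bare for 80 mm to either side of the buttons. Locked while the buttons are out
- button_near (a joint): travel of the snap button on the robot's side (m): 0 out, 0.008 flush, 0.0105 while under the sleeve's wall; light spring, 1 to 4 N. Pinching the sleeve from above at the buttons, a finger on each, presses both flush and grips the sleeve: it can then be drawn out with the same grip (some 5 to 20 N). The buttons snap out by themselves in the next holes
- button_far (a joint): travel of the snap button on the side away from the robot, the same as button_near
- head_middle (a point): centre of the LED head, a pink box 64 mm wide (x), 130 mm long (y, along the boom), 24 mm high, white below, on the end of the sleeve; it travels with the sleeve. Axes as snap_middle
- wing_hinge (a point): middle of the wing's hinge line, which runs along y on the LED head's long side away from the robot, 39 mm beyond the head's centre and level with it (140 mm above the table). Moves with the sleeve; its axes turn with the wing: y along the hinge, z up the wing to its free edge, x out of the wing's white face (away from the robot)
- wing_edge (a point): middle of the wing's free edge, 73 mm from the hinge line. The wing is a panel 126 mm long (y) and 12 mm thick (6 mm to either side of the hinge line), pink on the robot's side, white on the other. It stands up; push its pink face near the edge (1 to 2 N) away from the robot and down. It stays where it is left
- wing (a joint): angle of the wing (rad): 0 standing upright, 1.57 level, on its stop; it starts between 0 and 0.35
- armrest_pivot (a point): the arm rest's fixed pivot pin (8 mm radius, top 60 mm above the table), at 30 mm height. Axes of its fixed base: z up; the arm rest points along -x (about to the robot) at joint value 0 and along -y at the stop. The pin lies 18 mm from the arm rest's pivot end and 18 mm inside its long pushing side
- armrest_end (a point): free-end corner of the arm rest on its pushing side, 30 mm high; 172 mm along -x and 18 mm along +y from the pin in axes that turn with it (x along its length, z up). White plate 190 x 90 mm, 14 to 24 mm above the table; blue pad on it, top at 46 mm, its side 4 mm behind the plate's. Push the +y side near this corner (about 2 N); it stays where it is left
- armrest (a joint): angle of the arm rest (rad), anticlockwise from above: 0 pointing to the robot, 1.57 on its stop after a quarter turn; it starts between 0 and 0.25
- tape_roll: white ring-shaped tape roll standing on the table, 90 mm across, 40 mm high; origin at the middle of its underside; leave it alone
- water_glass: empty glass, 72 mm across, 75 mm high; origin at the middle of its underside; leave it alone
- polish_jar: red jar with a black lid, 60 mm across, 80 mm high; origin at the middle of its underside; leave it alone
There are look-alikes about, which are no part of the job. Leave any brown, green or turquoise look-alike of the part that bears armrest_pivot alone.

How it is judged:
By the outcome, as a careful person would: the job done as asked, in the order asked, and still so for the second after the job is handed in, with the robot touching nothing.
It also fails if it takes over 64 s, if anything falls off the work surface, if the arm or the gripper's body presses on something with over 40 N, if the wrist force passes 120 N, or if a joint passes its speed limit or range.

ROBOT

A 6-joint arm with a two-finger parallel gripper is mounted at the origin on the work surface. World frame = base frame: x ahead of the robot, y to its left, z up, the work surface at z = 0. Lengths are in m, angles in degrees, forces in N, time in s.
With the tool pointing down it reaches from about 0.4 to 0.825 m from the base axis. Payload 7 kg.
Tool frame: the origin (TCP) lies midway between the tips of the shut fingers; the grasp point (between the pads) lies 19 mm behind it (ctrl.grip_point_offset is the distance from the TCP to the grasp point, in m); x points along the fingers, y is the direction in which the jaws open and shut, and the axes are right-handed (so a half turn about x gives the same grasp; the last joint's range is limited). The gripper opens to 88 mm and grips with 3 to 60 N. Pads are 19 mm wide; open, the fingers measure 130 mm over their backs; the gripper's body (78 mm by 193 mm) begins 47 mm behind the grasp point.
Start: joints at [85.663, 20.546, 0.682, 0, -70.136, -16.507], TCP at [0.24, 0.631, 0.227] pointing down, gripper open.
Joint ranges: [-176.03, 176.03], [-82.01, 121.73], [-58.28, 71.71], [-173.87, 95.51], [-174.79, -0.11], [-173.66, 173.66]. Speed limits (degrees/s): [136.94, 136.94, 172.46, 180, 180, 180].

INTERFACE

Orientations are given as [roll, pitch, yaw] about the fixed x, y, z axes, in that order (R = Rz(yaw) Ry(pitch) Rx(roll)).
In Python, from plant import ctrl gives the robot as it stands.
- The arm moves only by the tool drive_tool, never from a script. Its argument "plan" is a list of rows, each a list of 3 entries, a list of its own where there are three numbers: the shift along the tool's x, y, z in m, then the turn, a rotation vector about the tool's x, y, z in degrees, then the opening, from 0 (shut) to 1 (fully open). In form: [[[dx, dy, dz], [wx, wy, wz], grip], ...]. A call has 1 to 20 rows; each row is the pose to reach, as a shift and turn from the pose measured when the call began, along the tool's axes at that moment; what a row does not reach only later rows make up. A row lasts 1/12 s, in which the tool goes at most 41.7 mm and 7.16 degrees, less where a joint would pass 70% of its speed; a pose out of reach is approached as far as the arm can. A call with a gripper value outside its range is refused whole. The fingers move at their own pace and stop on an object; the grip force is fixed at half the most. Time passes only in rows, so rows that repeat a pose let the fingers close. It gives the time, the measured TCP pose, the force and the opening at its end, in the units of the state.
- ctrl.get_obs(): the state, without advancing time (a new reading comes with each control period).
- ctrl.snapshot(name): name is "scene" or "top" or "wrist"; returns the picture (400x640x3 uint8, blue, green, red); there is no depth.
- ctrl.get_calibration(name): a dict with "fx", "fy", "cx", "cy" (pixels), "dist_coeffs" ([k1, k2, p1, p2, k3] as OpenCV has them; the pictures are not rectified), "R" (3x3) and "t" (3): a world point X has camera coordinates R X + t. Camera axes: x right, y down, z forward; pixel columns grow to the right and rows downward; lengths in m; the calibration is good to about 2 mm. A picture is of the moment at which its call begins: read the wrist's pose just before it. get_calibration takes no time and is no camera call; for the wrist camera it gives the pose at the moment of the call.
- ctrl.close_job(): hands the job in, once; it reports no verdict.
Trained networks look in the newest picture that a camera, given by its name, has taken for a name from the list of things; names that differ only in an ending like _2 or _b are one class to them, and where a whole thing is asked for, a point or a joint stands for the part that bears it (a point fixed in the world has none). Each returns a list of dicts, best first, with "confidence" (0 to 1); they miss things now and then, are a little off and sometimes report something else, mostly with a low value. They report only what shows in the picture. A call takes as long as a camera call. They do not tell look-alikes from the thing itself.
- ctrl.cut_out(camera, name): "pixels" (400x640 bool, what is visible of it) and "pixel" ([column, row] in pixels, amid what is visible of it).
- ctrl.landmark_of(camera, name): "pixel" ([column, row] in pixels: a listed point, or the origin of a listed thing).
The state is a dict: "clock": time; "joint_pos": joint angles; "qvel": joint speeds; "tau": joint torques, N m; "tool_pos": TCP position; "orientation": TCP orientation; "force": force on the tool from outside, world axes, zero at the start; "moment": the same for the moment, N m; "opening": finger opening in m.
Only numpy, scipy, OpenCV 4.12 (cv2) and the standard library are available. Lean on these libraries where they do the work, as an engineer would, in place of code of your own. Each camera call takes 0.05 s, during which the arm holds its last target. There are 200 camera calls.

## Working session

There is one attempt and no reset: what is moved stays moved. The work goes in short steps, Python scripts to look and compute and a tool call to move; the robot and the scene stay as the last step left them, time stands still between calls to the robot, and variables do not carry over. Pictures are saved under pics/ and viewed, about 8 in all and at most 12, crops included, and the job is handed in when it is done.

Besides the shell and the picture viewer there is one more tool, called after "Call:" as a command line: name --argument value ..., lists and objects as JSON in quotes. drive_tool: Moves the arm, as the interface text tells. Its arguments: {"type":"object","properties":{"plan":{"type":"array","items":{"type":"array"}}},"required":["plan"]}

```bash
mkdir -p pics; cat > h.py <<'E'
import numpy as np, cv2
from plant import ctrl
def cal(n):
    c=ctrl.get_calibration(n); K=np.array([[c['fx'],0,c['cx']],[0,c['fy'],c['cy']],[0,0,1.]])
    return K,np.array(c['dist_coeffs'],float),np.array(c['R']),np.array(c['t'])
def ray(n,px,C=None):
    K,d,R,t=C or cal(n)
    u=cv2.undistortPoints(np.array([[px]],float),K,d)[0,0]
    return -R.T@t, R.T@np.array([u[0],u[1],1])
def atz(n,px,z,C=None):
    o,v=ray(n,px,C); return o+v*(z-o[2])/v[2]
def tri(obs):
    A=np.zeros((3,3));b=np.zeros(3)
    for n,px in obs:
        o,v=ray(n,px); v=v/np.linalg.norm(v); P=np.eye(3)-np.outer(v,v); A+=P;b+=P@o
    return np.linalg.solve(A,b)
def proj(n,X,C=None):
    K,d,R,t=C or cal(n)
    return cv2.projectPoints(np.array(X,float).reshape(-1,3),cv2.Rodrigues(R)[0],t,K,d)[0][:,0]
E
cat > a.py <<'E'
from h import *
np.set_printoptions(precision=3,suppress=True)
ims={n:ctrl.snapshot(n) for n in('scene','top')}
for n in ims: cv2.imwrite(f'pics/{n}1.png',ims[n])
Z=dict(snap_middle=.14,head_middle=.14,wing_hinge=.14,wing_edge=.21,armrest_pivot=.03,armrest_end=.03,tape_roll=0,water_glass=0,polish_jar=0)
for k in Z:
    P={}
    for n in ims:
        for r in ctrl.landmark_of(n,k)[:3]:
            P.setdefault(n,r['pixel']); print(k,n,np.array(r['pixel']).round(1),round(r['confidence'],2),atz(n,r['pixel'],Z[k]))
    if len(P)==2: print('   tri',tri(P.items()))
o=ctrl.get_obs(); print(o['tool_pos'],o['orientation'],o['opening'],o['clock'],ctrl.grip_point_offset)
E
python3 a.py
```

```text
snap_middle scene [402.4 146.6] 0.78 [0.54  0.261 0.14 ]
snap_middle top [183.3 188.3] 0.9 [0.538 0.269 0.14 ]
snap_middle top [359.2 188.6] 0.64 [ 0.524 -0.217  0.14 ]
   tri [0.538 0.269 0.136]
head_middle scene [382.8 172.4] 0.89 [0.561 0.096 0.14 ]
head_middle scene [403.3 147.2] 0.31 [0.544 0.26  0.14 ]
head_middle top [240.9 179.5] 0.55 [0.558 0.106 0.14 ]
   tri [0.558 0.106 0.132]
wing_hinge scene [395.5 177.4] 0.8 [0.607 0.097 0.14 ]
wing_hinge top [238.5 163.1] 0.94 [0.604 0.113 0.14 ]
   tri [0.603 0.113 0.13 ]
wing_edge scene [403.2 157.4] 0.85 [0.616 0.115 0.21 ]
wing_edge top [232.9 154.9] 0.86 [0.612 0.114 0.21 ]
   tri [0.614 0.116 0.208]
armrest_pivot scene [234.9 224.6] 0.91 [ 0.254 -0.284  0.03 ]
armrest_pivot scene [362.9 152.4] 0.91 [0.365 0.288 0.03 ]
armrest_pivot scene [271.  369.2] 0.72 [ 0.677 -0.581  0.03 ]
armrest_pivot top [383.2 289.7] 0.82 [ 0.244 -0.283  0.03 ]
armrest_pivot top [182.4 256.2] 0.76 [0.352 0.304 0.03 ]
armrest_pivot top [360.6 188. ] 0.68 [ 0.542 -0.227  0.03 ]
   tri [ 0.246 -0.282  0.023]
armrest_end scene [204.4 201.2] 0.77 [ 0.086 -0
[... 236 characters left out ...]
0.03 ]
armrest_end top [371.1 242.1] 0.86 [ 0.382 -0.253  0.03 ]
   tri [ 0.455 -0.473  0.366]
tape_roll scene [437.9 209. ] 0.56 [0.73  0.195 0.   ]
tape_roll top [222.  130.4] 0.76 [0.739 0.194 0.   ]
tape_roll top [182.2 186.3] 0.51 [0.567 0.317 0.   ]
   tri [0.735 0.19  0.006]
water_glass scene [346.6 197.2] 0.57 [0.446 0.064 0.   ]
water_glass top [260.9 228. ] 0.69 [0.433 0.073 0.   ]
   tri [ 0.435  0.076 -0.014]
polish_jar scene [409.7 236.4] 0.8 [ 0.715  0.024 -0.   ]
polish_jar top [272.7 132.8] 0.59 [0.726 0.035 0.   ]
polish_jar top [260.9 224.5] 0.58 [0.444 0.073 0.   ]
   tri [ 0.72   0.031 -0.   ]
[0.24  0.631 0.227] [-115.073   89.999   44.083] 0.08766231301957216 1.0 0.0188
```

View pics/top1.png

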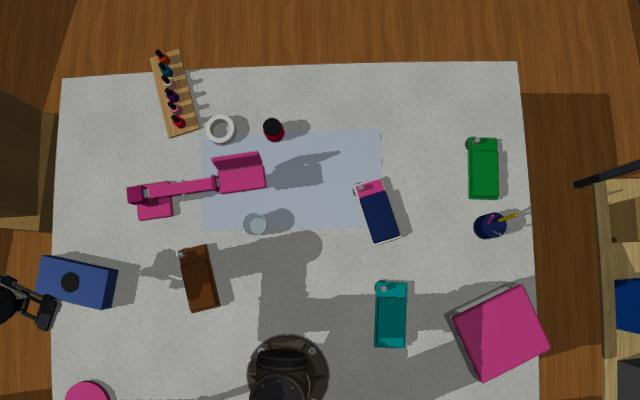

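View pics/scene1.png

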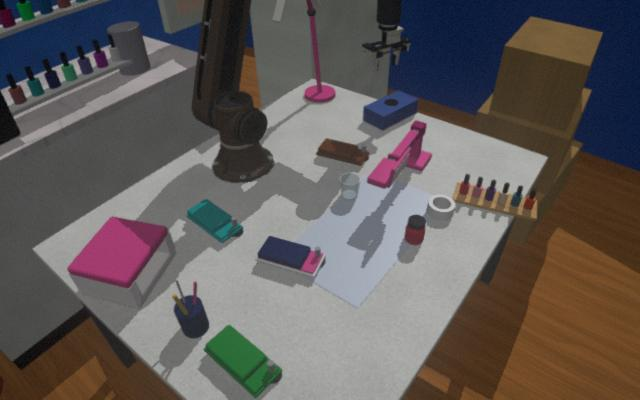

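The top picture shows the pink lamp with its collar at (137,195), snap buttons near (183,188), the head at (241,175) and the wing at (237,160). The real blue arm rest is at (375,212) with its pivot near (362,187). The brown, green and turquoise ones are look-alikes. The scene picture agrees. Next I'll go above the snap buttons.

```bash
cat >> h.py <<'E'
from scipy.spatial.transform import Rotation as Ro
def cur():
    o=ctrl.get_obs(); return o,np.array(o['tool_pos']),Ro.from_euler('xyz',o['orientation'],degrees=True).as_matrix()
def down(yaw):  # tool x down, tool y horizontally at yaw (deg)
    a=np.radians(yaw); x=np.array([0,0,-1.]); y=np.array([np.cos(a),np.sin(a),0]); return np.c_[x,y,np.cross(x,y)]
def go(pos,R1=None):
    o,p,R=cur(); s=R.T@(np.array(pos)-p)
    w=np.zeros(3) if R1 is None else Ro.from_matrix(R.T@R1).as_rotvec(degrees=True)
    print('shift',s.round(4),'turn',w.round(2))
E
python3 - <<'E'
from h import *
o,p,R=cur(); print(R.round(3)); a=cal('wrist'); print('cam',-a[2].T@a[3]-p, a[2].T[:,2])
for y in (-7,173,-187): go([.538,.25,.32],down(y))
E
```

```text
[[ 0.    -0.356 -0.935]
 [ 0.    -0.935  0.356]
 [-1.    -0.    -0.   ]]
cam [ 0.07796924 -0.03001603  0.15830588] [-0.2882106   0.10973235 -0.95125888]
shift [-0.0934  0.2499 -0.4138] turn [-103.84   -0.      0.  ]
shift [-0.0934  0.2499 -0.4138] turn [76.16  0.    0.  ]
shift [-0.0934  0.2499 -0.4138] turn [76.16  0.    0.  ]
```

Call:
drive_tool --plan '[[[-0.09,0.03,-0.05],[10,0,0],1],[[-0.093,0.25,-0.414],[76.2,0,0],1],[[-0.093,0.25,-0.414],[76.2,0,0],1],[[-0.093,0.25,-0.414],[76.2,0,0],1],[[-0.093,0.25,-0.414],[76.2,0,0],1],[[-0.093,0.25,-0.414],[76.2,0,0],1],[[-0.093,0.25,-0.414],[76.2,0,0],1],[[-0.093,0.25,-0.414],[76.2,0,0],1],[[-0.093,0.25,-0.414],[76.2,0,0],1],[[-0.093,0.25,-0.414],[76.2,0,0],1],[[-0.093,0.25,-0.414],[76.2,0,0],1],[[-0.093,0.25,-0.414],[76.2,0,0],1],[[-0.093,0.25,-0.414],[76.2,0,0],1],[[-0.093,0.25,-0.414],[76.2,0,0],1],[[-0.093,0.25,-0.414],[76.2,0,0],1],[[-0.093,0.25,-0.414],[76.2,0,0],1]]'

```text
clock: 2.33
tool_pos: [0.5377, 0.2503, 0.3194]
orientation: [88.8, 90.0, 171.7]
force: [0.3, -0.1, -0.2]
opening: 0.0874
```

```bash
cat > w.py <<'E'
from h import *
import sys
np.set_printoptions(precision=4,suppress=True)
o,p,R=cur(); C=cal('wrist'); im=ctrl.snapshot('wrist')
print(p,o['orientation'],o['clock'])
for k,z in dict(snap_middle=.14,head_middle=.14,wing_hinge=.14,wing_edge=.21).items():
    for r in ctrl.landmark_of('wrist',k)[:2]: print(k,np.round(r['pixel'],1),round(r['confidence'],2),atz('wrist',r['pixel'],z,C))
cv2.imwrite(f'pics/{sys.argv[1]}.png',im)
E
python3 w.py w1
```

```text
[0.5377 0.2503 0.3194] [ 88.7556  89.9811 171.7342] 2.3333
snap_middle [317.8 191.5] 0.63 [0.5423 0.2694 0.14  ]
wing_hinge [248.3  57.4] 0.68 [0.5979 0.1097 0.14  ]
wing_edge [212.9  49.3] 0.88 [0.6119 0.1116 0.21  ]
```

View pics/w1.png

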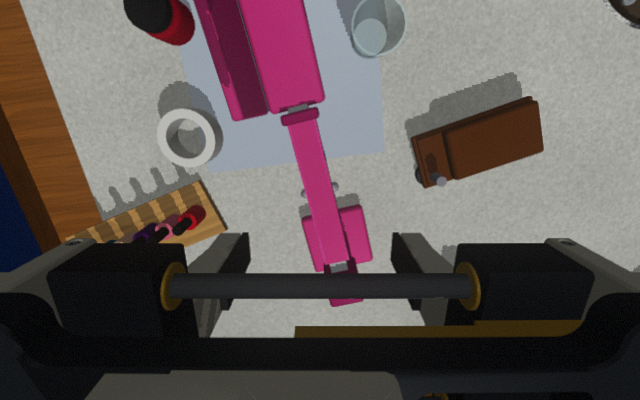

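The wrist picture shows the two steel buttons at about (305,192) and (335,187), with the boom running from (299,120) to (335,255). I'll refine the boom axis from its pink edges.

```bash
python3 - <<'E'
from h import *
np.set_printoptions(precision=4,suppress=True)
im=cv2.imread('pics/w1.png'); C=cal('wrist')
hsv=cv2.cvtColor(im,cv2.COLOR_BGR2HSV); m=(hsv[...,0]>155)&(hsv[...,0]<178)&(hsv[...,1]>120)
L=[];Rr=[]
for r in range(130,200,2):
    x=np.where(m[r,270:370])[0]+270; L.append(atz('wrist',[x[0]-.5,r],.156,C)); Rr.append(atz('wrist',[x[-1]+.5,r],.156,C))
L=np.array(L);Rr=np.array(Rr)
for A in(L,Rr,(L+Rr)/2):
    s,c=np.polyfit(A[:,1],A[:,0],1); print('x=%.4f+%.4f*(y-.27)'%(c+s*.27,s),np.degrees(np.arctan(s)),'res',np.std(A[:,0]-s*A[:,1]-c))
for px in ([305,192],[335,187],[320,189.5]): print(atz('wrist',px,.14,C))
g=cv2.resize(im[150:230,270:370],None,fx=6,fy=6,interpolation=cv2.INTER_CUBIC); cv2.imwrite('pics/c1.png',g)
E
```

```text
x=0.5557+-0.1186*(y-.27) -6.762387093889782 res 0.0003230714121801983
x=0.5235+-0.1212*(y-.27) -6.910958575814269 res 0.0003428971544194351
x=0.5396+-0.1199*(y-.27) -6.836117367936537 res 0.0002515513872876316
[0.5581 0.2686 0.14  ]
[0.5204 0.2667 0.14  ]
[0.5392 0.2676 0.14  ]
```

View pics/c1.png

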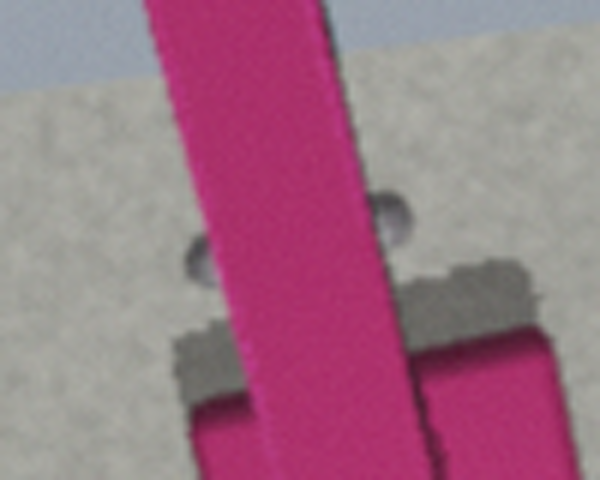

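```bash
python3 -c "
from h import *
for z in(.19,.121): go([.5397,.2675,z],down(173.16))"
```

```text
shift [ 1.295e-01 -1.000e-04  1.690e-02] turn [-0.11  0.   -0.  ]
shift [ 1.985e-01 -1.000e-04  1.690e-02] turn [-0.11  0.   -0.  ]
```

Call:
drive_tool --plan '[[[0.03,0,0.017],[0,0,0],1],[[0.07,0,0.017],[0,0,0],1],[[0.11,0,0.017],[0,0,0],1],[[0.14,0,0.017],[0,0,0],1],[[0.165,0,0.017],[0,0,0],1],[[0.185,0,0.017],[0,0,0],1],[[0.1985,0,0.017],[0,0,0],1],[[0.1985,0,0.017],[0,0,0],1],[[0.1985,0,0.017],[0,0,0],0],[[0.1985,0,0.017],[0,0,0],0],[[0.1985,0,0.017],[0,0,0],0],[[0.1985,0,0.017],[0,0,0],0],[[0.1985,0,0.017],[0,0,0],0],[[0.1985,0,0.017],[0,0,0],0],[[0.1985,0,0.017],[0,0,0],0],[[0.1985,0,0.017],[0,0,0],0]]'

```text
clock: 3.92
tool_pos: [0.5399, 0.2675, 0.1214]
orientation: [-64.5, 90.0, 18.6]
force: [0.9, -0.5, 0.9]
opening: 0.0399
```

```bash
python3 -c "
from h import *
go([.5397,.2675,.121],down(173.16)); print(cur()[0]['force'])"
```

```text
shift [ 0.0004  0.0002 -0.0001] turn [-0.12  0.01  0.03]
[ 0.91361245 -0.52432573  0.89361105]
```

Call:
drive_tool --plan '[[[0,0,0],[0,0,0],0],[[0,0,0],[0,0,0],0],[[0,0,0],[0,0,0],0],[[0,0,0],[0,0,0],0]]'

```text
clock: 4.25
tool_pos: [0.5408, 0.2678, 0.1215]
orientation: [-64.4, 89.9, 18.7]
force: [6.0, 0.9, -2.5]
opening: 0.0361
```

Call:
drive_tool --plan '[[[0,0,0],[0,0,0],0],[[0,0,0],[0,0,0],0],[[0,0,0],[0,0,0],0],[[0,0,0],[0,0,0],0]]'

```text
clock: 4.58
tool_pos: [0.5409, 0.2678, 0.1214]
orientation: [-65.9, 89.9, 17.2]
force: [2.1, 0.4, -1.3]
opening: 0.0366
```

```bash
python3 - <<'E'
from h import *
im=ctrl.snapshot('wrist'); print(cur()[0]['opening'])
cv2.imwrite('pics/w2.png',im)
E
```

```text
0.03644755732726451
```

View pics/w2.png

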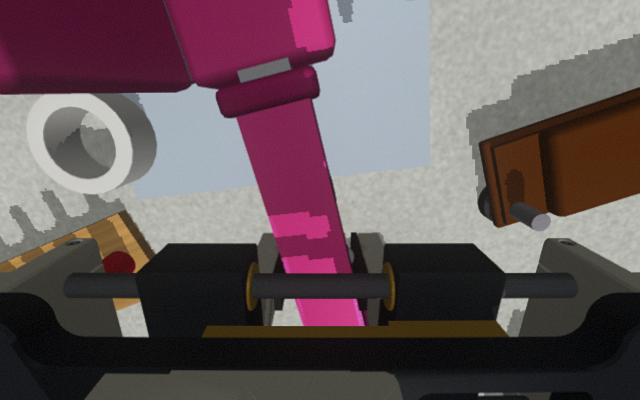

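The picture shows the boom leaning about 14° relative to the jaws. I had the yaw sign wrong. I'll open, turn by 13.7° and grip again.

```bash
python3 -c "
from h import *
go([.5397,.2675,.121],down(186.84))"
```

```text
shift [ 0.0005  0.0011 -0.0005] turn [-13.76   0.04   0.12]
```

Call:
drive_tool --plan '[[[0,0,0],[0,0,0],0.8],[[0,0,0],[0,0,0],0.8],[[0,0,0],[0,0,0],0.8],[[0,0.001,0],[0,0,0],0.8],[[0,0.001,0],[-7,0,0],0.8],[[0.0005,0.001,-0.0005],[-13.7,0,0],0.8],[[0.0005,0.001,-0.0005],[-13.7,0,0],0.8],[[0.0005,0.001,-0.0005],[-13.7,0,0],0],[[0.0005,0.001,-0.0005],[-13.7,0,0],0],[[0.0005,0.001,-0.0005],[-13.7,0,0],0],[[0.0005,0.001,-0.0005],[-13.7,0,0],0],[[0.0005,0.001,-0.0005],[-13.7,0,0],0],[[0.0005,0.001,-0.0005],[-13.7,0,0],0],[[0.0005,0.001,-0.0005],[-13.7,0,0],0],[[0.0005,0.001,-0.0005],[-13.7,0,0],0],[[0.0005,0.001,-0.0005],[-13.7,0,0],0]]'

```text
clock: 5.97
tool_pos: [0.5409, 0.2677, 0.121]
orientation: [-78.3, 89.8, 18.4]
force: [7.1, 0.1, -2.5]
opening: 0.0319
```

Call:
drive_tool --plan '[[[0,0,0],[0,0,0],0],[[0,0,0],[0,0,0],0],[[0,0,0],[0,0,0],0]]'

```text
clock: 6.22
tool_pos: [0.5409, 0.2677, 0.121]
orientation: [-79.6, 89.8, 17.2]
force: [2.5, -0.9, 0.6]
opening: 0.032
```

```bash
python3 -c "
from h import *
o,p,R=cur(); print(p,o['opening'],o['force']); d=np.array([.119,-.993,0]);go(p+.04*d,down(186.84)); go(p+.042*d)"
```

```text
[0.5409159  0.26769271 0.12100972] 0.03199180437239713 [ 2.54061551 -0.90350597  0.56906427]
shift [-0.     -0.0001 -0.04  ] turn [-0.09  0.04  0.21]
shift [-0.     -0.0001 -0.042 ] turn [0. 0. 0.]
```

Call:
drive_tool --plan '[[[0,0,-0.004],[0,0,0],0],[[0,0,-0.008],[0,0,0],0],[[0,0,-0.012],[0,0,0],0],[[0,0,-0.016],[0,0,0],0],[[0,0,-0.02],[0,0,0],0],[[0,0,-0.024],[0,0,0],0],[[0,0,-0.028],[0,0,0],0],[[0,0,-0.032],[0,0,0],0],[[0,0,-0.035],[0,0,0],0],[[0,0,-0.037],[0,0,0],0],[[0,0,-0.039],[0,0,0],0],[[0,0,-0.04],[0,0,0],0],[[0,0,-0.04],[0,0,0],0],[[0,0,-0.04],[0,0,0],0]]'

```text
clock: 7.38
tool_pos: [0.5457, 0.2275, 0.121]
orientation: [-89.0, 89.8, 7.7]
force: [2.8, 0.1, -0.5]
opening: 0.0316
```

```bash
python3 - <<'E'
from h import *
im=ctrl.snapshot('wrist'); cv2.imwrite('pics/w3.png',im)
o,p,R=cur();print(p,o['force'],R[:,2],(p-[.5409,.2677,.121])@[.119,-.993,0])
E
```

```text
[0.54565268 0.22764435 0.12098415] [ 2.98827766 -0.68904089 -0.7392212 ] [-1.17475114e-01  9.93075817e-01  1.41241705e-04] 0.040340831767299565
```

Call:
drive_tool --plan '[[[0,0,-0.001],[0,0,0],0],[[0,0,-0.002],[0,0,0],0],[[0,0,-0.002],[0,0,0],0]]'

```text
clock: 7.68
tool_pos: [0.5458, 0.2266, 0.121]
orientation: [-68.4, 89.8, 28.4]
force: [0.6, 4.5, -0.7]
opening: 0.0317
```

```bash
python3 - <<'E'
from h import *
im=ctrl.snapshot('wrist'); cv2.imwrite('pics/w3.png',im[100:400,100:500])
o,p,R=cur();print(p,o['force'],(p-[.5409,.2677,.121])@[.119,-.993,0])
E
```

```text
[0.54580947 0.22656166 0.12100128] [ 0.69507629  5.50060785 -0.99279222] 0.04143459506565876
```

View pics/w3.png

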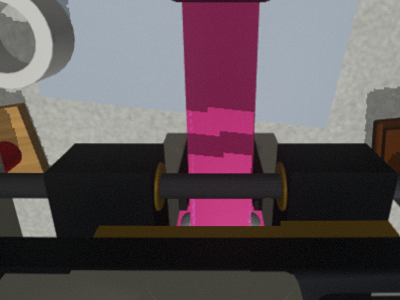

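The buttons show out behind the grip at crop (185,218) and (256,218), and a tug meets resistance, so the sleeve looks latched. I'll release, rise and look.

Call:
drive_tool --plan '[[[0,0,0.0012],[0,0,0],0.7],[[0,0,0.0012],[0,0,0],0.7],[[0,0,0.0012],[0,0,0],0.7],[[0,0,0.0012],[0,0,0],0.7],[[0,0,0.001],[0,0,0],0.7],[[-0.03,0,0.001],[0,0,0],0.7],[[-0.07,0,0.001],[0,0,0],0.5],[[-0.11,0,0.001],[0,0,0],0],[[-0.15,0,0.001],[0,0,0],0],[[-0.19,0,0.001],[0,0,0],0],[[-0.19,0,0.001],[0,0,0],0],[[-0.19,0,0.001],[0,0,0],0],[[-0.19,0,0.001],[0,0,0],0]]'

```text
clock: 8.82
tool_pos: [0.5447, 0.227, 0.311]
orientation: [-63.8, 89.8, 32.9]
force: [0.5, 0.5, -1.0]
opening: 0.0201
```

```bash
python3 w.py w4; python3 a.py | grep -A2 -E "wing|head|snap"
```

```text
[0.5447 0.227  0.311 ] [-63.8013  89.7553  32.9418] 8.8167
snap_middle [399.6  70.6] 0.69 [0.4743 0.1003 0.14  ]
snap_middle [319.3 209.1] 0.64 [0.541  0.2671 0.14  ]
head_middle [318.  20.] 0.83 [0.5662 0.0633 0.14  ]
wing_hinge [283.1  18.4] 0.82 [0.6015 0.066  0.14  ]
snap_middle scene [404.9 148.1] 0.56 [0.551 0.258 0.14 ]
snap_middle top [181.4 186.9] 0.78 [0.542 0.274 0.14 ]
   tri [0.543 0.278 0.127]
head_middle scene [379.1 178.1] 0.85 [0.567 0.063 0.14 ]
head_middle top [254.2 179.8] 0.96 [0.556 0.07  0.14 ]
head_middle top [359.8 190. ] 0.63 [ 0.52  -0.219  0.14 ]
   tri [0.56  0.073 0.13 ]
wing_hinge scene [390.8 183.9] 0.59 [0.611 0.06  0.14 ]
wing_hinge top [251.7 160.2] 0.76 [0.611 0.076 0.14 ]
   tri [0.609 0.075 0.131]
wing_edge scene [398.3 163.5] 0.78 [0.62  0.079 0.21 ]
wing_edge top [248.6 152.7] 0.61 [0.617 0.073 0.21 ]
   tri [0.619 0.074 0.211]
armrest_pivot scene [236.3 229.4] 0.96 [ 0.274 -0.296  0.03 ]
```

View pics/w4.png

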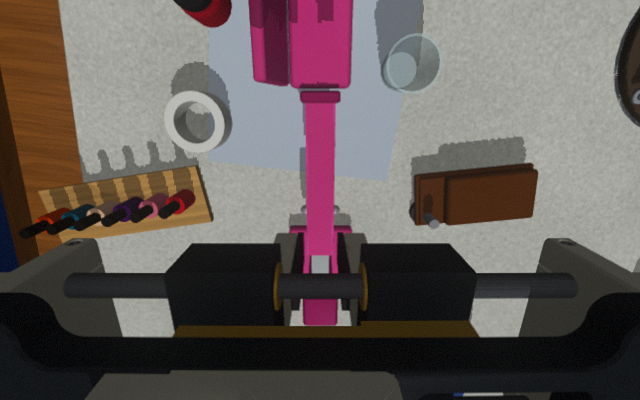

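The buttons stand out at (303,210) and (335,210), and the head has moved about 40 mm. Next is the wing.

```bash
python3 - <<'E'
from h import *
H=np.array([.6025,.0726]);a=np.array([.993,.119])
go([*(H-.04*a),.26],down(186.84)); go([*(H-.04*a),.2],down(186.84))
for t in np.linspace(.1,1.5708,15):
    u=.06*np.sin(t)-.006*np.cos(t)-.021; z=.14+.06*np.cos(t)+.006*np.sin(t)
    print(round(t,2),'x',round(.2-z,4),'y',round(-(u+.04),4))
E
```

```text
shift [ 0.0508  0.0013 -0.1604] turn [-0.08  0.08  0.22]
shift [ 0.1108  0.0015 -0.1605] turn [-0.08  0.08  0.22]
0.1 x -0.0003 y -0.019
0.21 x 0.0 y -0.0253
0.31 x 0.001 y -0.0316
0.42 x 0.0027 y -0.0377
0.52 x 0.005 y -0.0436
0.63 x 0.0078 y -0.0493
0.73 x 0.0113 y -0.0546
0.84 x 0.0153 y -0.0595
0.94 x 0.0198 y -0.0639
1.05 x 0.0247 y -0.0679
1.15 x 0.03 y -0.0713
1.26 x 0.0357 y -0.0742
1.36 x 0.0416 y -0.0764
1.47 x 0.0477 y -0.078
1.57 x 0.054 y -0.079
```

Call:
drive_tool --plan '[[[0.0,0.001,-0.04],[0,0,0],0],[[0.02,0.001,-0.08],[0,0,0],0],[[0.04,0.001,-0.12],[0,0,0],0],[[0.05,0.001,-0.16],[0,0,0],0],[[0.05,0.001,-0.16],[0,0,0],0],[[0.08,0.001,-0.16],[0,0,0],0],[[0.111,0.001,-0.16],[0,0,0],0],[[0.111,0.001,-0.16],[0,0,0],0],[[0.111,0.001,-0.16],[0,0,0],0]]'

```text
clock: 10.82
tool_pos: [0.5625, 0.0678, 0.1991]
orientation: [-93.6, 90.0, 3.2]
force: [1.0, -0.2, 0.9]
opening: 0.0
```

Call:
drive_tool --plan '[[[0,-0.01,0],[0,0,0],0],[[0,-0.019,0],[0,0,0],0],[[0,-0.0253,0],[0,0,0],0],[[0.001,-0.0316,0],[0,0,0],0],[[0.0027,-0.0377,0],[0,0,0],0],[[0.005,-0.0436,0],[0,0,0],0],[[0.008,-0.0493,0],[0,0,0],0],[[0.0113,-0.0546,0],[0,0,0],0],[[0.0153,-0.0595,0],[0,0,0],0],[[0.02,-0.064,0],[0,0,0],0],[[0.0247,-0.068,0],[0,0,0],0],[[0.03,-0.0713,0],[0,0,0],0],[[0.0357,-0.0742,0],[0,0,0],0],[[0.0416,-0.0764,0],[0,0,0],0],[[0.0477,-0.078,0],[0,0,0],0],[[0.052,-0.079,0],[0,0,0],0],[[0.052,-0.079,0],[0,0,0],0]]'

```text
clock: 12.23
tool_pos: [0.6409, 0.0771, 0.1465]
orientation: [175.7, 90.0, -87.6]
force: [-1.2, -0.0, 0.9]
opening: 0.0005
```

Press the last few millimetres, step by step, until the stop gives a force.

Call:
drive_tool --plan '[[[0.001,0,0],[0,0,0],0],[[0.002,0,0],[0,0,0],0],[[0.003,0,0],[0,0,0],0],[[0.003,0,0],[0,0,0],0]]'

```text
clock: 12.57
tool_pos: [0.641, 0.0771, 0.146]
orientation: [-110.4, 89.9, -13.6]
force: [-6.5, 1.0, 15.2]
opening: 0.0004
```

The wing is on its stop: the tip rests at z = 146 mm with 15 N. I'll lift and view the arm rest.

```bash
python3 - <<'E'
from h import *
go([.45,-.17,.35],down(186.84))
E
```

```text
shift [-0.2043  0.2186 -0.2228] turn [-0.03 -0.03  0.09]
```

Call:
drive_tool --plan '[[[-0.03,0,0],[0,0,0],0],[[-0.07,0,0],[0,0,0],0],[[-0.11,0,0],[0,0,0],0],[[-0.15,0.02,-0.03],[0,0,0],0],[[-0.2,0.22,-0.22],[0,0,0],0],[[-0.2,0.22,-0.22],[0,0,0],0],[[-0.2,0.22,-0.22],[0,0,0],0],[[-0.2,0.22,-0.22],[0,0,0],0],[[-0.2,0.22,-0.22],[0,0,0],0],[[-0.2,0.22,-0.22],[0,0,0],0],[[-0.2,0.22,-0.22],[0,0,0],0],[[-0.2,0.22,-0.22],[0,0,0],0],[[-0.2,0.22,-0.22],[0,0,0],0],[[-0.2,0.22,-0.22],[0,0,0],0],[[-0.2,0.22,-0.22],[0,0,0],0]]'

```text
clock: 13.82
tool_pos: [0.4485, -0.1668, 0.3451]
orientation: [-108.0, 90.0, -11.1]
force: [0.3, -0.5, -0.5]
opening: 0.0002
```

```bash
python3 - <<'E'
from h import *
np.set_printoptions(precision=4,suppress=True)
o,p,R=cur(); C=cal('wrist'); im=ctrl.snapshot('wrist'); print(p,o['clock'])
for k in('armrest_pivot','armrest_end'):
    for r in ctrl.landmark_of('wrist',k)[:2]: print(k,np.round(r['pixel'],1),round(r['confidence'],2),atz('wrist',r['pixel'],.03,C))
s=ctrl.snapshot('scene'); t=ctrl.snapshot('top')
for k,z in dict(wing_hinge=.14,wing_edge=.14,head_middle=.14,tape_roll=0,water_glass=0,polish_jar=0).items():
  for n in('scene','top'):
    for r in ctrl.landmark_of(n,k)[:1]: print(k,n,np.round(r['pixel'],1),round(r['confidence'],2),atz(n,r['pixel'],z))
cv2.imwrite('pics/w5.png',im); cv2.imwrite('pics/s5.png',np.hstack([cv2.resize(s[120:260,300:480],None,fx=2,fy=2),cv2.resize(t[100:240,110:300],None,fx=2,fy=2)]))
E
```

```text
[ 0.4485 -0.1668  0.3451] 13.8167
armrest_pivot [449.3 100.7] 0.77 [ 0.2553 -0.2797  0.03  ]
armrest_pivot [267.1 115.3] 0.66 [ 0.5403 -0.2229  0.03  ]
armrest_end [547.5 131. ] 0.73 [ 0.0822 -0.2535  0.03  ]
armrest_end [377.1 104.1] 0.56 [ 0.3681 -0.2608  0.03  ]
wing_hinge scene [388.  183.5] 0.79 [0.6034 0.0564 0.14  ]
wing_hinge top [252.6 162.2] 0.63 [0.6057 0.0739 0.14  ]
wing_edge scene [413.  190.1] 0.65 [0.6814 0.0734 0.14  ]
wing_edge top [251.3 137.6] 0.76 [0.6757 0.0776 0.14  ]
head_middle scene [376.7 179.9] 0.64 [0.5657 0.0512 0.14  ]
head_middle top [250.  159.5] 0.68 [0.6135 0.0812 0.14  ]
tape_roll scene [437.5 208.1] 0.73 [0.7272 0.1979 0.    ]
tape_roll top [223.  130.6] 0.92 [0.7382 0.1906 0.    ]
water_glass scene [350.9 199. ] 0.81 [0.4632 0.0645 0.    ]
water_glass top [259.8 225.7] 0.63 [0.4403 0.0765 0.    ]
polish_jar scene [413.8 237.3] 0.75 [0.7277 0.0285 0.    ]
polish_jar top [273.8 133.8] 0.89 [0.7223 0.0318 0.    ]
```

View pics/w5.png

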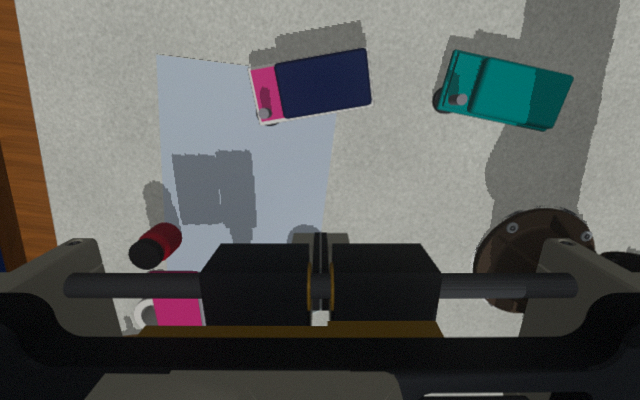

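View pics/s5.png

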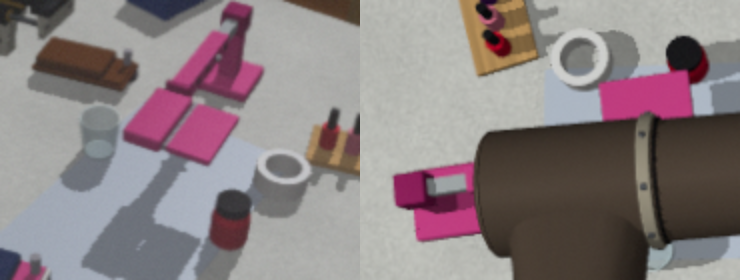

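The wing is level in the scene crop, side by side with the head. In the wrist view the real arm rest shows its pin at (264,113) and its pushing-side end corner at (371,104). Now I'll plan the push arc.

```bash
cat > arc.py <<'E'
from h import *
np.set_printoptions(precision=4,suppress=True)
C=cal('wrist')
P=atz('wrist',[264,113],.06,C); E1=atz('wrist',[371,104],.024,C); Q=atz('wrist',[259,124],.024,C)
print('pin top',P,'end',E1,'pivot-end corner',Q)
d=(E1-Q)[:2]; print(np.linalg.norm(d)); yaw=np.degrees(np.arctan2(d[1],d[0]))%360; print('arm yaw',yaw)
e=(E1-P)[:2]; print('from pin',np.linalg.norm(e),np.degrees(np.arctan2(e[1],e[0]))%360+5.97)
print(ctrl.get_obs()['joint_pos'])
E
python3 arc.py
```

```text
pin top [ 0.5402 -0.2281  0.06  ] end [ 0.3767 -0.2606  0.024 ] pivot-end corner [ 0.554 -0.208  0.024]
0.1849527309636093
arm yaw 196.52304779137052
from pin 0.16666623290886387 197.18780997534057
[  3.1806  -1.8678 -11.3495   0.0296 -80.4255   3.6224]
```

```bash
cat > arc2.py <<'E'
from h import *
pin=np.array([.541,-.227])
def pose(psi,c,z,r=.15):
    t=np.radians(psi); a=np.array([np.cos(t),np.sin(t)]); n=np.array([a[1],-a[0]])
    return [*(pin+r*a+(.029+c)*n),z],down(psi)
E
python3 - <<'E'
from arc2 import *
for z in(.12,.012): print(pose(196.9,.03,z)[0]); go(*pose(196.9,.03,z))
E
```

```text
[np.float64(0.380326532969062), np.float64(-0.21415332758033906), 0.12]
shift [ 0.2257  0.0734 -0.0383] turn [-10.09  -0.04   0.09]
[np.float64(0.380326532969062), np.float64(-0.21415332758033906), 0.012]
shift [ 0.3337  0.0735 -0.0382] turn [-10.09  -0.04   0.09]
```

Call:
drive_tool --plan '[[[0.04,0.03,-0.015],[-5,0,0],0],[[0.08,0.06,-0.03],[-10,0,0],0],[[0.12,0.073,-0.038],[-10,0,0],0],[[0.16,0.073,-0.038],[-10,0,0],0],[[0.2,0.073,-0.038],[-10,0,0],0],[[0.24,0.073,-0.038],[-10,0,0],0],[[0.27,0.073,-0.038],[-10,0,0],0],[[0.3,0.073,-0.038],[-10,0,0],0],[[0.32,0.073,-0.038],[-10,0,0],0],[[0.333,0.073,-0.038],[-10,0,0],0],[[0.333,0.073,-0.038],[-10,0,0],0],[[0.333,0.073,-0.038],[-10,0,0],0]]'

```text
clock: 15.67
tool_pos: [0.3806, -0.214, 0.0124]
orientation: [151.4, 90.0, -101.8]
force: [-0.7, -0.2, -0.8]
opening: 0.0004
```

```bash
python3 - <<'E'
from arc2 import *
print(cur()[1])
for i,psi in enumerate(np.arange(196.9,264,4)): go(*pose(psi,.03*max(0,1-i/3),.012))
E
```

```text
[ 0.38063198 -0.2139874   0.0124177 ]
shift [ 0.0004  0.0003 -0.0001] turn [-0.08 -0.02 -0.01]
shift [ 0.0004  0.0034 -0.0207] turn [-4.08 -0.02 -0.01]
shift [ 0.0004  0.0042 -0.0413] turn [-8.08 -0.02 -0.02]
shift [ 0.0004  0.003  -0.0619] turn [-12.08  -0.02  -0.02]
shift [ 0.0004  0.0024 -0.0725] turn [-16.08  -0.02  -0.02]
shift [ 0.0005  0.0011 -0.0831] turn [-2.008e+01 -2.000e-02 -2.000e-02]
shift [ 0.0005 -0.001  -0.0936] turn [-2.408e+01 -2.000e-02 -2.000e-02]
shift [ 0.0005 -0.0038 -0.1039] turn [-2.808e+01 -2.000e-02 -2.000e-02]
shift [ 0.0005 -0.0073 -0.114 ] turn [-3.208e+01 -2.000e-02 -2.000e-02]
shift [ 0.0005 -0.0114 -0.1238] turn [-3.608e+01 -2.000e-02 -2.000e-02]
shift [ 0.0005 -0.0163 -0.1332] turn [-4.008e+01 -2.000e-02 -2.000e-02]
shift [ 0.0005 -0.0218 -0.1424] turn [-4.408e+01 -2.000e-02 -2.000e-02]
shift [ 0.0005 -0.028  -0.1511] turn [-4.808e+01 -2.000e-02 -2.000e-02]
shift [ 0.0005 -0.0347 -0.1594] turn [-5.208e+01 -2.000e-02 -2.000e-02]
shift [ 0.0005 -0.042  -0.1671] turn [-5.608e+01 -2.000e-02 -2.000e-02]
shift [ 0.0005 -0.0498 -0.1744] turn [-6.008e+01 -2.000e-02 -3.000e-02]
shift [ 0.0005 -0.0581 -0.1811] turn [-6.408e+01 -1.000e-02 -3.000e-02]
```

Call:
drive_tool --plan '[[[0,0.002,-0.01],[-2,0,0],0],[[0,0.0034,-0.021],[-4,0,0],0],[[0,0.004,-0.031],[-6,0,0],0],[[0,0.004,-0.041],[-8,0,0],0],[[0,0.0035,-0.051],[-10,0,0],0],[[0,0.003,-0.062],[-12,0,0],0],[[0,0.0024,-0.0725],[-16,0,0],0],[[0,0.001,-0.083],[-20,0,0],0],[[0,-0.001,-0.0936],[-24,0,0],0],[[0,-0.004,-0.104],[-28,0,0],0],[[0,-0.0073,-0.114],[-32,0,0],0],[[0,-0.0114,-0.1238],[-36,0,0],0],[[0,-0.0163,-0.1332],[-40,0,0],0],[[0,-0.0218,-0.1424],[-44,0,0],0],[[0,-0.028,-0.151],[-48,0,0],0],[[0,-0.0347,-0.1594],[-52,0,0],0],[[0,-0.042,-0.167],[-56,0,0],0],[[0,-0.05,-0.1744],[-60,0,0],0],[[0,-0.058,-0.181],[-64,0,0],0],[[0,-0.058,-0.181],[-64,0,0],0]]'

```text
clock: 17.33
tool_pos: [0.4903, -0.3715, 0.0141]
orientation: [149.2, 89.9, -39.8]
force: [0.4, -0.8, -0.1]
opening: 0.0003
```

```bash
python3 - <<'E'
from arc2 import *
o,p,R=cur();print(p,o['force'],R[:,1])
for psi in np.arange(262.9,292,2): print(psi);go(*pose(psi,0,.012))
E
```

```text
[ 0.49026562 -0.37147753  0.01412324] [ 0.40669553 -0.76641438 -0.07061018] [-0.15640477 -0.98769215  0.00132473]
262.9
shift [ 0.0021  0.0002 -0.0035] turn [-1.9  -0.13 -0.08]
264.9
shift [ 0.0021  0.001  -0.0088] turn [-3.9  -0.12 -0.08]
266.9
shift [ 0.0022  0.0015 -0.0141] turn [-5.9  -0.12 -0.08]
268.9
shift [ 0.0022  0.0019 -0.0194] turn [-7.9  -0.12 -0.08]
270.9
shift [ 0.0022  0.0021 -0.0247] turn [-9.9  -0.12 -0.09]
272.9
shift [ 0.0022  0.0021 -0.0301] turn [-11.9   -0.12  -0.09]
274.9
shift [ 0.0022  0.0019 -0.0354] turn [-13.9   -0.12  -0.09]
276.9
shift [ 0.0022  0.0016 -0.0407] turn [-15.9   -0.12  -0.09]
278.9
shift [ 0.0022  0.001  -0.046 ] turn [-17.9   -0.11  -0.1 ]
280.9
shift [ 0.0022  0.0003 -0.0513] turn [-19.9   -0.11  -0.1 ]
282.9
shift [ 0.0022 -0.0006 -0.0565] turn [-21.9   -0.11  -0.1 ]
284.9
shift [ 0.0023 -0.0017 -0.0618] turn [-23.9   -0.11  -0.1 ]
286.9
shift [ 0.0023 -0.003  -0.0669] turn [-25.9   -0.11  -0.1 ]
288.9
shift [ 0.0023 -0.0045 -0.0721] turn [-27.9   -0.11  -0.11]
290.9
shift [ 0.0023 -0.0061 -0.0771] turn [-29.9   -0.1   -0.11]
```

Call:
drive_tool --plan '[[[0.001,0,-0.0035],[-2,0,0],0],[[0.002,0.001,-0.009],[-4,0,0],0],[[0.002,0.0015,-0.014],[-6,0,0],0],[[0.002,0.002,-0.0195],[-8,0,0],0],[[0.002,0.002,-0.0247],[-10,0,0],0],[[0.002,0.002,-0.03],[-12,0,0],0],[[0.002,0.002,-0.03],[-12,0,0],0]]'

```text
clock: 17.92
tool_pos: [0.5202, -0.3784, 0.0135]
orientation: [143.1, 89.8, -33.9]
force: [0.9, -0.3, 0.3]
opening: 0.0003
```

Call:
drive_tool --plan '[[[0,0,-0.0025],[-1,0,0],0],[[0,0,-0.005],[-2,0,0],0],[[0,0,-0.005],[-2,0,0],0]]'

```text
clock: 18.17
tool_pos: [0.5257, -0.3782, 0.0143]
orientation: [142.2, 89.7, -32.8]
force: [-1.0, -0.3, 0.4]
opening: 0.0004
```

Call:
drive_tool --plan '[[[0,0,-0.0025],[-1,0,0],0],[[0,0,-0.005],[-2,0,0],0],[[0,0,-0.005],[-2,0,0],0]]'

```text
clock: 18.42
tool_pos: [0.5313, -0.3778, 0.0145]
orientation: [140.6, 89.7, -32.3]
force: [-1.4, -0.2, 1.0]
opening: 0.0005
```

Call:
drive_tool --plan '[[[0.001,0,-0.003],[-1,0,0],0],[[0.002,0,-0.006],[-2,0,0],0],[[0.002,0,-0.006],[-2,0,0],0]]'

```text
clock: 18.67
tool_pos: [0.5317, -0.3773, 0.0123]
orientation: [8.3, 89.7, -162.6]
force: [-17.9, -3.0, 11.9]
opening: 0.0003
```

Call:
drive_tool --plan '[[[0.0005,0,-0.003],[-1,0,0],0],[[0.001,0,-0.006],[-2,0,0],0],[[0.001,0,-0.006],[-2,0,0],0]]'

```text
clock: 18.92
tool_pos: [0.5313, -0.377, 0.0112]
orientation: [-11.3, 89.1, 179.8]
force: [-21.1, -6.3, 14.1]
opening: 0.0006
```

```bash
python3 - <<'E'
from arc2 import *
o,p,R=cur();print(p,o['force'],np.degrees(np.arctan2(R[1,1],R[0,1]))%360)
im=ctrl.snapshot('top'); s=ctrl.snapshot('scene'); cv2.imwrite('pics/t6.png',np.hstack([cv2.resize(im[130:280,320:500],None,fx=2,fy=2),cv2.resize(s[180:330,210:390],None,fx=2,fy=2)]))
E
```

```text
[ 0.53126475 -0.37701093  0.0112371 ] [-21.09454394  -6.29542625  14.05466095] 281.0832774335522
```

View pics/t6.png

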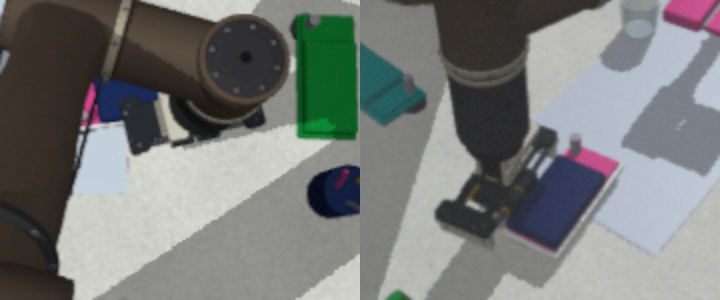

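The force rose to 21 N with no further travel, so the arm rest is on its stop. The crop shows it swung sideways under the fingers. I'll back off, lift and check.

Call:
drive_tool --plan '[[[0,0,0.01],[0,0,0],0],[[0,0,0.03],[0,0,0],0],[[-0.01,0,0.05],[0,0,0],0],[[-0.05,0,0.05],[0,0,0],0],[[-0.09,0,0.06],[0,0,0],0],[[-0.13,0,0.08],[0,0,0],0],[[-0.17,0,0.1],[0,0,0],0],[[-0.21,0,0.12],[0,0,0],0],[[-0.25,0,0.12],[0,0,0],0],[[-0.28,0,0.12],[0,0,0],0],[[-0.28,0,0.12],[0,0,0],0],[[-0.28,0,0.12],[0,0,0],0]]'

```text
clock: 20.02
tool_pos: [0.4191, -0.4004, 0.2962]
orientation: [5.6, 89.5, -163.3]
force: [-0.7, 0.5, -0.3]
opening: 0.0005
```

```bash
python3 - <<'E'
from h import *
np.set_printoptions(precision=4,suppress=True)
o,p,R=cur();print(p,o['force'],o['clock'])
C=cal('wrist'); ims={n:ctrl.snapshot(n) for n in('scene','top','wrist')}
for k,z in dict(snap_middle=.14,head_middle=.14,wing_hinge=.14,wing_edge=.14,armrest_end=.03,armrest_pivot=.03,tape_roll=0,water_glass=0,polish_jar=0).items():
  for n in ims:
    for r in ctrl.landmark_of(n,k)[:4 if 'arm' in k else 1]: print(k,n,np.round(r['pixel']),round(r['confidence'],2),atz(n,r['pixel'],z,C if n=='wrist' else None))
cv2.imwrite('pics/f.png',np.hstack([ims['top'][90:330,100:500],ims['wrist'][0:240,120:520]]))
E
```

```text
[ 0.4191 -0.4004  0.2962] [-0.7017  0.4591 -0.3032] 20.0167
snap_middle scene [402. 148.] 0.75 [0.5425 0.25   0.14  ]
snap_middle top [184. 186.] 0.82 [0.5438 0.2677 0.14  ]
head_middle scene [378. 182.] 0.61 [0.5747 0.0459 0.14  ]
head_middle top [257. 179.] 0.67 [0.5589 0.0626 0.14  ]
wing_hinge scene [389. 185.] 0.76 [0.609  0.0507 0.14  ]
wing_hinge top [252. 160.] 0.57 [0.6128 0.077  0.14  ]
wing_edge scene [410. 189.] 0.64 [0.6717 0.0717 0.14  ]
wing_edge top [253. 140.] 0.65 [0.6697 0.0717 0.14  ]
armrest_end scene [322. 141.] 0.92 [0.1895 0.2603 0.03  ]
armrest_end scene [229. 326.] 0.67 [ 0.5106 -0.5564  0.03  ]
armrest_end scene [281. 293.] 0.62 [ 0.5501 -0.3986  0.03  ]
armrest_end top [192. 309.] 0.79 [0.1978 0.2764 0.03  ]
armrest_end top [375. 347.] 0.6 [ 0.0821 -0.2558  0.03  ]
armrest_end wrist [339.  66.] 0.79 [ 0.5515 -0.4014  0.03  ]
armrest_end wrist [432. 122.] 0.73 [ 0.505  -0.5499  0.03  ]
armrest_pivot scene [320. 257.] 0.85 [ 0.5551 -0.2318  0.03  ]
armrest_pivot scene [358. 151.] 0.65 [0.3442 0.2867 0.03  ]
armrest_pivot scene [270. 366.] 0.62 [ 0.6718 -0.5764  0.03  ]
armrest_pivot scene [234. 226.] 0.57 [ 0.2581 -0.2901  0.03  ]
armrest_pivot top [383. 287.] 0.86 [ 0.253  -0.2821  0.03  ]
armrest_pivot top [476. 144.] 0.82 [ 0.6667 -0.5814  0.03  ]
armrest_pivot top [183. 254.] 0.66 [0.3586 0.3014 0.03  ]
armrest_pivot wrist [232. 246.] 0.63 [ 0.2485 -0.2829  0.03  ]
armrest_pivot wrist [210.  47.] 0.55 [ 0.5414 -0.2257  0.03  ]
tape_roll top [223. 129.] 0.96 [0.7443 0.1894 0.    ]
water_glass scene [351. 197.] 0.79 [ 0.4571  0.0746 -0.    ]
water_glass top [260. 229.] 0.75 [0.431  0.0757 0.    ]
water_glass wrist [ 6. 80.] 0.92 [0.4439 0.0844 0.    ]
polish_jar scene [411. 238.] 0.89 [0.7209 0.0225 0.    ]
```

View pics/f.png

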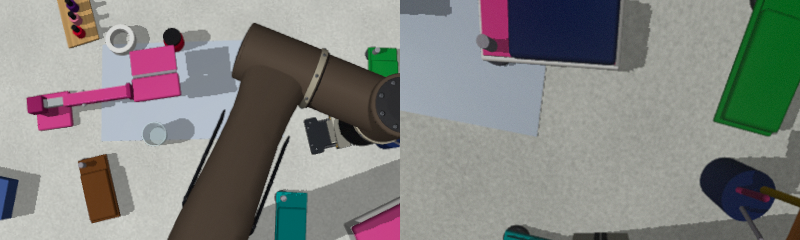

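```bash
python3 -c "
from h import *
print(ctrl.close_job())"
```

```text
the job is handed in; nothing more can be done
None
```

The manicure station is ready and the job is handed in, at about 20 s of the 64 s allowed.

- **Boom:** I pressed both buttons flush and drew the sleeve out 40 mm. Both buttons then showed out, and a small tug met about 5 N of resistance. My first grip was about 14° off from a sign error. I opened, turned the gripper and gripped again before anything moved.
- **Wing:** It is folded level. The finger stopped at 146 mm with 15 N, the height expected for a level wing, and the scene picture shows the wing level with the head.
- **Arm rest:** I pushed it until it stopped, with the force rising to about 21 N against 1–2 N while it was moving. It swung about 82°, from a yaw of about 197° to 279°. That fits a start angle of about 0.14 rad and the quarter-turn stop, but no reading showed the joint at its stop directly.
- **Other things:** The last detections put the tape roll, glass and jar where they stood, within roughly 1–2 cm of detector scatter. The detectors also scattered by up to about 15 mm on the head and hinge between cameras. The robot was clear of everything at the end.

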